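# Gauge the depth of a tang hole and hold the gauge up level for reading

### The job

Measure how deep the tang hole is bored in the longer of the two new tool handles strapped in the sloping cradles: take the depth gauge by its wooden grip, push its rod down the hole until the tip stands on the bottom, so that the rim of the hole slides the collar up the rod, then draw it out without shifting the collar. Finish holding the gauge up for reading, rod level, still and clear of everything, at least 25 cm above the bench top - do not put it down - and leave the tools lying nearby where they are.

Things in the scene. Friction and masses are not known exactly. Their poses are not given: they have to be found in the camera images.
- gauge: Depth gauge, 0.23 kg, lying on the bench: dark eight-sided wooden grip (90 mm long, 26 wide, 28 high), then a ringed steel rod, 7 mm thick, 150 mm long, with a knurled brass collar (28 mm across, 14 long) on it. Origin: middle of the grip on the rod's axis, 14 mm above the bench; x along the rod to the tip (at x = 195 mm), z up as it lies. Grip spans x = -45 to 45 mm; balances at about x = 30 mm.
- gauge_tip (a point): Centre of the flat end of the gauge's rod.
- stop_collar (a joint): Depth reading: distance in m from the rod's tip to the collar's face nearest the tip. Starts at 0.025 to 0.055, grows as the collar is pushed towards the grip, up to 0.125. The collar is a friction fit: about 3 N slides it, and it stays where it is left.
- handle_long: Longer handle: turned wood, 200 mm long, brass ferrule (26 mm across) at its upper end, strapped in a cradle, axis sloping 30 degrees, upper end 0.14 m above the bench and pointing right (-y, within 15 degrees). Origin: centre of the hole's mouth in the plane of the rim; z points out of the hole. Hole 11.8 mm across, mouth countersunk to 18 mm, blind, flat hard bottom 80 to 110 mm down; the collar cannot enter.
- handle_short: Shorter, fatter handle, 150 mm long, in a like cradle beside the first, about 145 mm apart; either may be the one nearer the robot. Mouth about 0.12 m above the bench. Origin and axes as for the longer one. Not to be measured.
- cradle_long: Wooden cradle of the longer handle, screwed to the bench: plank 220 x 64 x 16 mm, two notched uprights, butt stop, and a strap with wing nuts over the handle 68 mm behind the mouth (no part more than 35 mm above the handle's axis). Origin: middle of the plank's underside; x along the plank to the handle's butt (lower) end.
- cradle_short: Wooden cradle of the shorter handle, like the other; fixed.
- bradawl: Bystander, to be left where it is: bradawl with a turned wooden handle, 25 x 151 x 26 mm, lying.
- steel_rule: Bystander, to be left where it is: 300 mm steel rule with a wooden grip bar, 13 mm high, lying beside the tool rack.

How it is judged (in metres and radians):
On the way:
1. the gauge's tip stands on the bottom of the hole in the longer handle, the collar against the mouth (z of gauge_tip in the frame of handle_long below -0.0895 m and x of gauge_tip in the frame of handle_long between -0.004 and 0.004 m and y of gauge_tip in the frame of handle_long between -0.004 and 0.004 m and value of joint stop_collar between 0.089 and 0.095 m), for 0.1 s.
At the end, for the whole second after the job is handed in: The collar stands at the true depth of the longer handle's hole (reading 92 mm, within 3 mm); the fingers hold the gauge with its middle and its tip both at least 0.24 m above the bench, the rod level within 8 degrees, at rest (under 20 mm/s), not touching either cradle (value of joint stop_collar between 0.089 and 0.095 m and height (world z) of each of gauge, gauge_tip above 0.24 m and angle between gauge's own x axis and vertical between 1.431 and 1.711 rad and contact force between the fingers and gauge above 2 N and contact force between gauge and cradle_long below 0.1 N and contact force between gauge and cradle_short below 0.1 N and linear speed of gauge below 0.02 m/s and angular speed of gauge below 0.15 rad/s); the arm keeps its last pose, push and grip.
It fails at once if a bystander is shifted by more than 40 mm (distance of any of bradawl, steel_rule from where it was at the start of the episode above 0.04 m).
It also fails if it takes over 45 s, if anything falls off the work surface, if the arm or the gripper's body presses on something with over 40 N, if the wrist force passes 120 N, or if a joint passes its speed limit or range.

### The arm

A 6-joint arm with a two-finger parallel gripper is mounted at the origin on a cart in front of the work surface, level with it; the furniture and walls round the work are solid. World frame = base frame: x ahead of the robot, y to its left, z up, the work surface at z = 0. Lengths are in m, angles in degrees, forces in N, time in s.
With the tool pointing down it reaches from about 0.3 to 0.75 m from the base axis. Payload 8.5 kg.
Tool frame: the origin (TCP) lies between the finger pads; the fingertips stand 17 mm ahead of it and the grasp point (between the pads) lies 2 mm behind it; z points along the fingers, y is the direction in which the jaws open and shut (so a half turn about z gives the same grasp; the last joint's range is limited). The gripper opens to 85 mm and grips with 20 to 120 N. Pads are 22 mm wide; open, the fingers measure 114 mm over their backs; the gripper's body (76 mm by 85 mm) begins 54 mm behind the grasp point. The pads swing forward as they close: fully open they stand 13 mm farther back than shut.
Start: joints at [51.377, 21.807, 74.336, -0, 83.858, -12.336], TCP at [0.244, 0.493, 0.248] pointing down, gripper open.
Joint ranges: [-178.18, 178.18], [-50.72, 133.34], [12.68, 142.11], [-81.47, 261.47], [9.98, 163.14], [-165.26, 165.26]. Speed limits (degrees/s): [136.94, 136.94, 180, 180, 180, 180].

### API

Orientations are given as a 3x3 rotation matrix whose columns are the frame's x, y, z axes.
In Python, from rig import readout, eyes, env gives the robot as it stands.
- The arm moves only by the tool arm_command, never from a script. Its argument "rows" is text: rows parted by semicolons, each of 7 numbers parted by spaces: the closure, from 0 (fully open) to 1 (shut), then the shift along the tool's x, y, z in mm, then the turn, a rotation vector about the tool's x, y, z in degrees. In form: grip dx dy dz rx ry rz; .... A call has 1 to 5 rows; each row shifts and turns the commanded pose from where the row before left it, along the tool's axes as they then stand; what a row does not reach is not made up. A row lasts 1/12 s, in which the tool goes at most 41.7 mm and 7.16 degrees, less where a joint would pass 70% of its speed; a pose out of reach is approached as far as the arm can. A call with a gripper value outside its range is refused whole. The fingers move at their own pace and stop on an object; "squeeze" is the grip in N (left out, the last holds). Time passes only in rows, so rows that do not move let the fingers close. It gives the time, the measured TCP pose, the force and the opening at its end, in the units of the state.
- readout.observe(): the state, without advancing time (a new reading comes with each control period).
- eyes.get_image(name): name is "side" or "top" or "wrist"; returns the picture (480x640x3 uint8, red, green, blue); there is no depth.
- eyes.camera_model(name): a dict with "mtx" (3x3 intrinsics, pixels), "k1" (the pictures are not rectified: a ray, as slopes to the right and down, at radius r is drawn at 1 + k1 r^2 times it, then the intrinsics apply), "view" (4x4, takes a point from world to camera coordinates). Camera axes: x right, y up, looking along -z (the intrinsics and any distortion apply to the point x, -y, -z); pixel columns grow to the right and rows downward; lengths in m; the calibration is good to about 2 mm. A picture is of the moment at which its call begins: read the wrist's pose just before it. camera_model takes no time and is no camera call; for the wrist camera it gives the pose at the moment of the call.
- env.close_job(): hands the job in, once; it reports no verdict.
The state is a dict: "time_s": time; "q": joint angles; "qvel": joint speeds; "joint_efforts": joint torques, N m; "position": TCP position; "tool_rot": TCP orientation; "ft_force": force on the tool from outside, world axes, zero at the start; "wrist_torque": the same for the moment, N m; "grip_width": finger opening in m.
Only numpy, scipy, OpenCV 4.12 (cv2) and the standard library are available. Lean on these libraries where they do the work, as an engineer would, in place of code of your own. Each camera call takes 0.05 s, during which the arm holds its last target. There are 200 camera calls.

## Working session

There is one attempt and no reset: what is moved stays moved. The work goes in short steps, Python scripts to look and compute and a tool call to move; the robot and the scene stay as the last step left them, time stands still between calls to the robot, and variables do not carry over. Pictures are saved under pics/ and viewed, about 8 in all and at most 12, crops included, and the job is handed in when it is done.

Besides the shell and the picture viewer there is one more tool, called after "Call:" as name(argument=value, ...) on one line, values as JSON. arm_command: Moves the arm, as the interface text tells. Its arguments: {"type":"object","properties":{"rows":{"type":"string"},"squeeze":{"type":"number"}},"required":["rows"]}

```bash
mkdir -p pics; ls
python3 - <<'E'
from rig import readout, eyes
import cv2, numpy as np
s=readout.observe(); print(s['time_s'],s['position'],s['tool_rot'],s['grip_width'])
for n in ['top','side','wrist']:
    m=eyes.camera_model(n); print(n,np.round(m['mtx'],1).tolist(),m['k1'],np.round(m['view'],3).tolist())
    cv2.imwrite(f'pics/{n}0.png',eyes.get_image(n)[:,:,::-1])
E
```

```text
pics
0.0 [0.24338347 0.49290816 0.24770172] [[-8.96615047e-01  4.42809902e-01 -9.21357799e-04]
 [ 4.42810752e-01  8.96614342e-01 -1.16621227e-03]
 [ 3.09692277e-04 -1.45363061e-03 -9.99998896e-01]] 0.08532607453685617
top [[514.6, 0.0, 314.2], [0.0, 514.6, 231.8], [0.0, 0.0, 1.0]] -0.0800301451909065 [[-0.017, -1.0, -0.004, -0.146], [0.994, -0.017, 0.107, -0.579], [-0.107, -0.002, 0.994, -0.935], [0.0, 0.0, 0.0, 1.0]]
side [[439.0, 0.0, 322.7], [0.0, 439.0, 247.2], [0.0, 0.0, 1.0]] 0.005304001345287925 [[0.995, -0.094, -0.019, -0.574], [0.051, 0.357, 0.933, -0.087], [-0.081, -0.929, 0.36, -0.985], [0.0, 0.0, 0.0, 1.0]]
wrist [[349.8, 0.0, 319.3], [0.0, 349.8, 243.1], [0.0, 0.0, 1.0]] -0.06138535501134091 [[0.442, 0.897, -0.001, -0.55], [-0.85, 0.419, -0.319, 0.041], [-0.286, 0.142, 0.948, -0.381], [0.0, 0.0, 0.0, 1.0]]
```

View pics/top0.png

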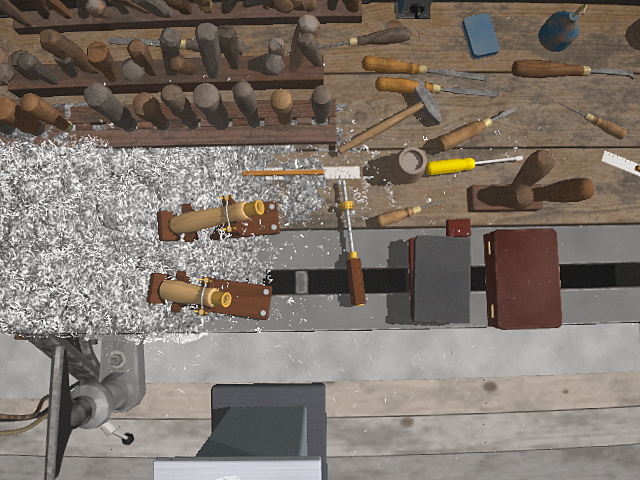

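View pics/side0.png

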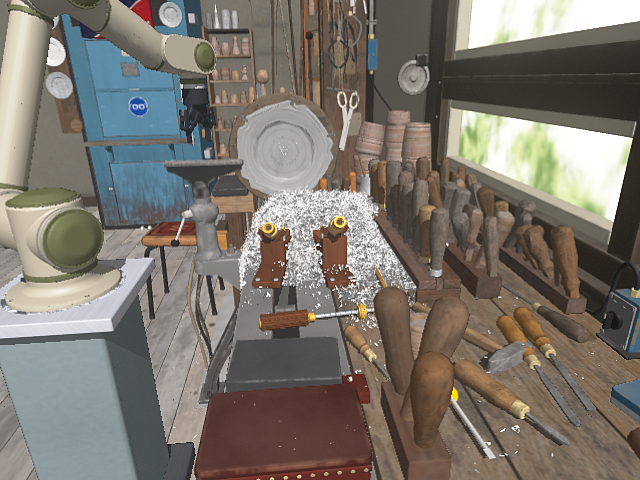

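The top picture shows the gauge grip at about (357,280), its rod running up to about (341,181), and the collar at about (346,205). The far handle looks longer, with its mouth at about (258,208). The near one is shorter, with its mouth at about (225,299). In the side view the mouths are at (268,230) near and (339,222) far. Next I'll crop closer.

```bash
cat > h.py <<'E'
import numpy as np, cv2
from rig import readout, eyes
def ray(n,uv,m=None):
    m=m or eyes.camera_model(n); K=np.array(m['mtx']); V=np.array(m['view'])
    d=(np.array(uv,float)-K[:2,2])/[K[0,0],K[1,1]]; p=d.copy()
    for _ in range(20): p=d/(1+m['k1']*(p@p))
    R=V[:3,:3]; v=R.T@np.array([p[0],-p[1],-1]); return -R.T@V[:3,3], v/np.linalg.norm(v)
def plane(n,uv,z,m=None):
    o,v=ray(n,uv,m); return o+v*(z-o[2])/v[2]
def proj(n,P,m=None):
    m=m or eyes.camera_model(n); K=np.array(m['mtx']); V=np.array(m['view'])
    c=V[:3,:3]@np.asarray(P)+V[:3,3]; p=np.array([c[0],-c[1]])/-c[2]; p=p*(1+m['k1']*p@p)
    return p*[K[0,0],K[1,1]]+K[:2,2]
def tri(rs):
    A=0;b=0
    for o,v in rs:
        M=np.eye(3)-np.outer(v,v);A=A+M;b=b+M@o
    P=np.linalg.solve(A,b); return P,[round(1e3*np.linalg.norm(np.cross(P-o,v)),1) for o,v in rs]
E
python3 - <<'E'
from h import *
t=cv2.imread('pics/top0.png');s=cv2.imread('pics/side0.png')
a=cv2.resize(t[165:325,140:380],None,fx=3.3,fy=3.3,interpolation=cv2.INTER_CUBIC)
cv2.imwrite('pics/topc.png',a[:600,:800])
b=cv2.resize(s[200:345,230:400],None,fx=4,fy=4,interpolation=cv2.INTER_CUBIC); cv2.imwrite('pics/sidec.png',b)
for z,n,u in [(.014,'grip',(357,280)),(.014,'tip',(341,181)),(.014,'collar',(346,205)),(.14,'long',(258,208)),(.12,'short',(225,299))]:
    print(n,plane('top',u,z).round(3))
print(tri([ray('top',(258,208)),ray('side',(339,222))]),tri([ray('top',(225,299)),ray('side',(268,230))]))
E
```

```text
grip [ 0.485 -0.235  0.014]
tip [ 0.676 -0.209  0.014]
collar [ 0.629 -0.217  0.014]
long [ 0.606 -0.062  0.14 ]
short [ 0.455 -0.003  0.12 ]
(array([ 0.60688221, -0.06232064,  0.14078723]), [np.float64(0.9), np.float64(0.9)]) (array([ 0.45533723, -0.00154149,  0.11022947]), [np.float64(0.3), np.float64(0.3)])
```

View pics/topc.png

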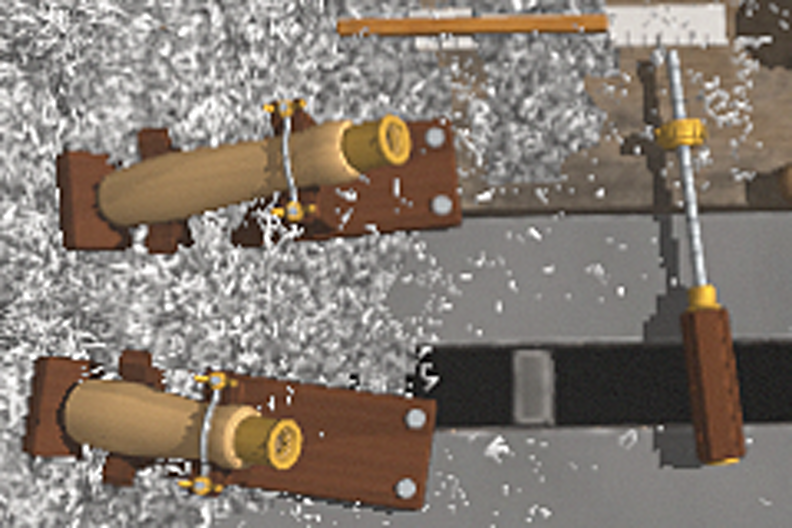

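View pics/sidec.png

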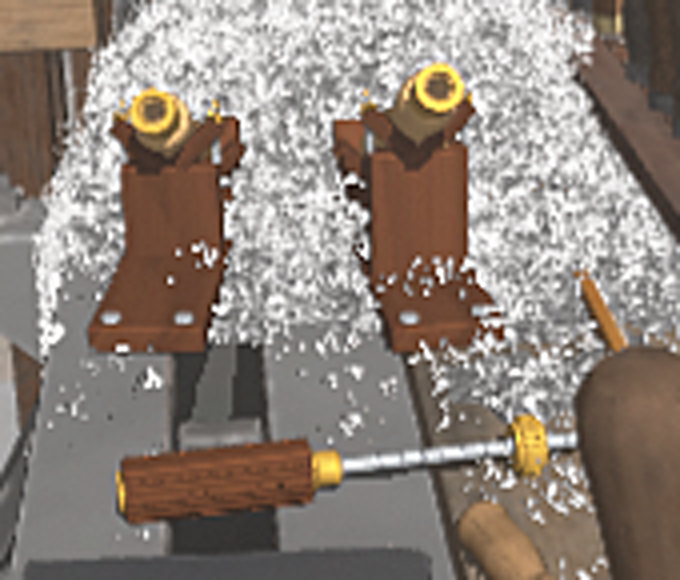

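The crops confirm it. The far handle is the long one: mouth at topc (395,139), which is top px (259.7,207.1), and at side px (340,222.2). The gauge tip is at topc (672,50) and the grip's rear at (718,462).

```bash
cat >> h.py <<'E'
from scipy.spatial.transform import Rotation as Ro
def goto(P,R):
    "shift and turn in tool axes from measured pose to pose P,R"
    s=readout.observe(); T=np.array(s['tool_rot']); 
    return (T.T@(np.asarray(P)-s['position'])*1e3).round(1), np.degrees(Ro.from_matrix(T.T@R).as_rotvec()).round(2)
E
python3 - <<'E'
from h import *
c=lambda x,y:(x/3.3+140,y/3.3+165)
M,e=tri([ray('top',c(395,139)),ray('side',(340,222.2))]); print('mouth',M.round(4),e)
r=plane('top',c(458,171),.016);l=plane('top',c(62,200),.016); d=r-l; print('plank',np.linalg.norm(d),np.degrees(np.arctan2(d[1],d[0])), 'mid',(r+l)/2)
b=plane('top',c(112,201),.04); d=M-b;print('axis via butt',np.degrees(np.arctan2(d[1],d[0])),np.linalg.norm(d))
rr=plane('top',c(718,458),.014);tip=plane('top',c(671,50),.014);col=plane('top',c(681,133),.014)
g=tip-rr;print('gauge len',np.linalg.norm(g),'az',np.degrees(np.arctan2(g[1],g[0])),'tip',tip,'origin',tip-g/np.linalg.norm(g)*.195,'collar to tip',np.linalg.norm(tip-col))
g=g/np.linalg.norm(g); P=tip-g*.17; P[2]=.12
R=np.column_stack([g,np.cross([0,0,-1],g),[0,0,-1]]); print(P,goto(P,R))
E
```

```text
mouth [ 0.6084 -0.0652  0.1412] [np.float64(1.1), np.float64(1.1)]
plank 0.23194871316193713 -86.81126453661625 mid [0.60131602 0.02770745 0.016     ]
axis via butt -84.1516740637481 0.2007389391287308
gauge len 0.23817418073659546 az 5.18521135445783 tip [ 0.67740126 -0.21327245  0.014     ] origin [ 0.48319925 -0.23089568  0.014     ] collar to tip 0.04948152373219399
[ 0.50809694 -0.22863629  0.12      ] (array([-556.9, -529.6,  128.3]), array([-4.0000e-02,  7.0000e-02,  1.4853e+02]))
```

Call:
arm_command(rows="0 -28 -26.5 0 0 0 0;0 -28 -26.5 0 0 0 0;0 -28 -26.5 0 0 0 0;0 -28 -26.5 0 0 0 0;0 -28 -26.5 0 0 0 0")

```text
time_s: 0.57
position: [0.3104, 0.3106, 0.2482]
tool_rot: [[-0.897, 0.442, -0.0], [0.442, 0.897, -0.0], [0.0, -0.0, -1.0]]
ft_force: [0.8, 0.3, 0.2]
grip_width: 0.0857
```

Call:
arm_command(rows="0 -28 -26.5 0 0 0 0;0 -28 -26.5 0 0 0 0;0 -28 -26.5 0 0 0 0;0 -28 -26.5 0 0 0 0;0 -28 -26.5 0 0 0 0")

```text
time_s: 0.98
position: [0.3773, 0.1297, 0.2484]
tool_rot: [[-0.897, 0.443, 0.0], [0.443, 0.897, 0.0], [-0.0, 0.0, -1.0]]
ft_force: [0.7, 0.6, 0.6]
grip_width: 0.0858
```

Call:
arm_command(rows="0 -28 -26.5 0 0 0 0;0 -28 -26.5 0 0 0 0;0 -28 -26.5 0 0 0 0;0 -28 -26.5 0 0 0 0;0 -28 -26.5 0 0 0 0")

```text
time_s: 1.4
position: [0.4442, -0.0513, 0.2483]
tool_rot: [[-0.896, 0.443, -0.0], [0.443, 0.896, 0.0], [0.0, 0.0, -1.0]]
ft_force: [0.5, 0.0, 0.1]
grip_width: 0.0854
```

Call:
arm_command(rows="0 -28 -26.5 0 0 0 0;0 -28 -26.5 0 0 0 0;0 -28 -26.5 0 0 0 0;0 -28 -26.5 0 0 0 0;0 -28 -26.5 0 0 0 0")

```text
time_s: 1.82
position: [0.5111, -0.232, 0.2481]
tool_rot: [[-0.896, 0.443, -0.0], [0.443, 0.896, 0.0], [0.001, 0.0, -1.0]]
ft_force: [0.1, 0.6, -0.4]
grip_width: 0.0854
```

Call:
arm_command(rows="0 0 0 10 0 0 7;0 0 0 10 0 0 7;0 0 0 10 0 0 7;0 0 0 10 0 0 7;0 0 0 10 0 0 7")

```text
time_s: 2.23
position: [0.5108, -0.2301, 0.1975]
tool_rot: [[-0.475, 0.88, -0.001], [0.88, 0.475, 0.0], [0.001, -0.0, -1.0]]
ft_force: [-0.5, 0.2, -0.4]
grip_width: 0.0855
```

Call:
arm_command(rows="0 0 0 0 0 0 7;0 0 0 0 0 0 7;0 0 0 0 0 0 7;0 0 0 0 0 0 7;0 0 0 0 0 0 7")

```text
time_s: 2.65
position: [0.5109, -0.23, 0.198]
tool_rot: [[0.116, 0.993, -0.001], [0.993, -0.116, 0.0], [0.0, -0.001, -1.0]]
ft_force: [-0.0, -0.1, 0.5]
grip_width: 0.0854
```

Call:
arm_command(rows="0 0 0 0 0 0 7;0 0 0 0 0 0 7;0 0 0 0 0 0 7;0 0 0 0 0 0 7;0 0 0 0 0 0 7")

```text
time_s: 3.07
position: [0.5108, -0.23, 0.1981]
tool_rot: [[0.664, 0.747, -0.001], [0.747, -0.664, 0.0], [-0.0, -0.001, -1.0]]
ft_force: [0.5, -0.5, 0.9]
grip_width: 0.0854
```

Call:
arm_command(rows="0 0 0 0 0 0 7;0 0 0 0 0 0 7;0 0 0 0 0 0 7;0 0 0 0 0 0 7;0 0 0 0 0 0 7")

```text
time_s: 3.48
position: [0.5108, -0.23, 0.198]
tool_rot: [[0.973, 0.231, -0.001], [0.231, -0.973, 0.0], [-0.0, -0.001, -1.0]]
ft_force: [-0.2, 0.9, 0.4]
grip_width: 0.0854
```

Call:
arm_command(rows="0 0 0 0 0 0 7;0 0 0 0 0 0 1.5;0 0 0 0 0 0 0")

```text
time_s: 3.73
position: [0.5108, -0.23, 0.1981]
tool_rot: [[0.996, 0.09, -0.0], [0.09, -0.996, 0.0], [-0.0, -0.0, -1.0]]
ft_force: [0.9, -0.5, -1.0]
grip_width: 0.0853
```

Run:
```python
from h import *
m=eyes.camera_model('wrist'); im=eyes.get_image('wrist')[:,:,::-1]; cv2.imwrite('pics/w1.png',im)
for P in [(.677,-.213,.014),(.528,-.227,.014),(.438,-.235,.014)]: print(proj('wrist',P,m).round(0))
```

```text
[318.  14.]
[318. 201.]
[318. 292.]
```

View pics/w1.png

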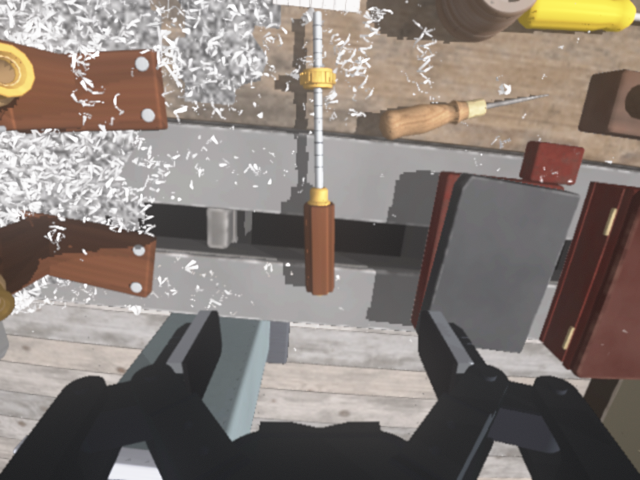

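The wrist view matches the prediction within a few pixels: tip at (318,12), grip from (318,203) to (318,293). The gauge is aligned with the tool, so I'll descend and grip.

Call:
arm_command(rows="0 -2 0 40 0 0 0;0 0 0 40 0 0 0;0 0 0 40 0 0 0;0 0 0 38 0 0 0;0 0 0 20 0 0 0", squeeze=80)

```text
time_s: 4.2
position: [0.5074, -0.2292, 0.0163]
tool_rot: [[0.996, 0.092, -0.004], [0.092, -0.996, 0.003], [-0.004, -0.004, -1.0]]
ft_force: [-0.3, 0.2, -0.9]
grip_width: 0.0852
```

Call:
arm_command(rows="0 0 0 0 0 0 0;1 0 0 0 0 0 0;1 0 0 0 0 0 0;1 0 0 0 0 0 0;1 0 0 0 0 0 0")

```text
time_s: 4.62
position: [0.5096, -0.2307, 0.022]
tool_rot: [[0.996, 0.091, 0.002], [0.091, -0.996, -0.002], [0.002, 0.002, -1.0]]
ft_force: [-0.5, 0.2, -0.1]
grip_width: 0.0391
```

Call:
arm_command(rows="1 0 0 0 0 0 0;1 0 0 0 0 0 0;1 0 0 0 0 0 0;1 0 0 0 0 0 0;1 0 0 0 0 0 0")

```text
time_s: 5.03
position: [0.5094, -0.2306, 0.0218]
tool_rot: [[0.996, 0.091, 0.002], [0.091, -0.996, -0.001], [0.002, 0.002, -1.0]]
ft_force: [-0.5, 0.4, 7.8]
grip_width: 0.0244
```

Call:
arm_command(rows="1 0 0 -10 0 0 0;1 0 0 -20 0 0 0;1 0 0 -30 0 0 0;1 0 0 -40 0 0 0;1 0 0 -40 0 0 0")

```text
time_s: 5.45
position: [0.5083, -0.2298, 0.1621]
tool_rot: [[0.996, 0.091, -0.001], [0.091, -0.996, 0.001], [-0.001, -0.001, -1.0]]
ft_force: [1.7, -0.1, -2.3]
grip_width: 0.0246
```

Call:
arm_command(rows="1 0 0 -40 0 0 0;1 0 0 -40 0 0 0;1 0 0 -40 0 0 0;1 0 0 -15 0 0 0;1 0 0 0 0 0 -5")

```text
time_s: 5.87
position: [0.5094, -0.2305, 0.3008]
tool_rot: [[0.984, 0.177, 0.007], [0.177, -0.984, -0.005], [0.006, 0.006, -1.0]]
ft_force: [0.7, 0.2, -2.4]
grip_width: 0.0245
```

Call:
arm_command(rows="1 0 0 0 0 0 -7;1 0 0 0 0 0 -7;1 0 0 0 0 0 -7;1 0 0 0 0 0 -7;1 0 0 0 0 0 -7")

```text
time_s: 6.28
position: [0.5085, -0.2299, 0.2958]
tool_rot: [[0.7, 0.714, -0.0], [0.714, -0.7, 0.0], [-0.0, -0.0, -1.0]]
ft_force: [-1.1, -0.4, -2.7]
grip_width: 0.0247
```

Call:
arm_command(rows="1 0 0 0 0 0 -7;1 0 0 0 0 0 -7;1 0 0 0 0 0 -7;1 0 0 0 0 0 -7;1 0 0 0 0 0 -7")

```text
time_s: 6.7
position: [0.5085, -0.2299, 0.2958]
tool_rot: [[0.164, 0.986, -0.0], [0.986, -0.164, 0.0], [0.0, -0.0, -1.0]]
ft_force: [-0.2, -0.1, -3.4]
grip_width: 0.0246
```

Call:
arm_command(rows="1 0 0 0 0 0 -7;1 0 0 0 0 0 -7;1 0 0 0 0 0 0;1 0 0 0 0 0 0")

```text
time_s: 7.03
position: [0.5086, -0.23, 0.2957]
tool_rot: [[-0.07, 0.998, -0.0], [0.998, 0.07, 0.0], [0.0, -0.0, -1.0]]
ft_force: [0.7, 0.4, -2.4]
grip_width: 0.0242
```

Run:
```python
from h import *
s=readout.observe();print(s['q'],s['ft_force'],s['wrist_torque'])
m=eyes.camera_model('wrist');np.save('m2.npy',m,allow_pickle=True); im=eyes.get_image('wrist')[:,:,::-1]; cv2.imwrite('pics/w2.png',im)
cv2.imwrite('pics/t2.png',eyes.get_image('top')[:,:,::-1]);cv2.imwrite('pics/s2.png',eyes.get_image('side')[:,:,::-1])
```

```text
[-3.64842150e+01  2.10333987e+01  6.76983539e+01  3.17606927e-04
  9.12758322e+01 -4.04934250e+01] [ 0.67105351  0.3746796  -2.44233354] [0.07472521 0.00546307 0.0225388 ]
```

View pics/w2.png

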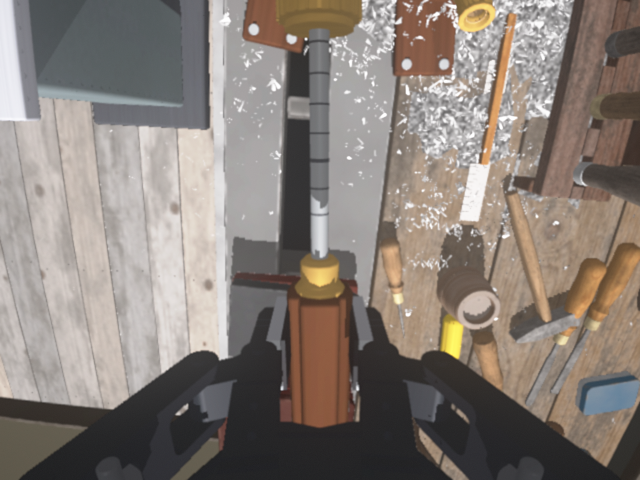

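The wrist view shows the gauge held straight along tool x, with the rod on column 320. The tip is out of frame, and the long mouth is at about (476,14). I'll check the tip in the fixed views.

Run:
```python
from h import *
s=readout.observe();T=np.array(s['tool_rot']);P=np.array(s['position'])
tip=P+T@[.168,0,.008]; base=P+T@[.018,0,.008]; print(tip)
out=[]
for n,f in [('top','t2'),('side','s2')]:
    im=cv2.imread(f'pics/{f}.png'); a=proj(n,tip);b=proj(n,base); print(n,a.round(1),b.round(1))
    o=(a-[40,40]).astype(int); print(o)
    out.append(cv2.resize(im[o[1]:o[1]+90,o[0]:o[0]+80],None,fx=5,fy=5,interpolation=cv2.INTER_CUBIC))
cv2.imwrite('pics/tip2.png',np.hstack(out))
m=np.load('m2.npy',allow_pickle=True).item()
c=lambda x,y:(x/3.3+140,y/3.3+165)
print(tri([ray('top',c(395,139)),ray('side',(340,222.2)),ray('wrist',(476,14),m)]))
```

```text
[ 0.49692349 -0.0625854   0.28747611]
top [246.6 270.5] [355.9 260.9]
[206 230]
side [282.7 153.6] [289.9 167.7]
[242 113]
(array([ 0.60871123, -0.06316784,  0.14105467]), [np.float64(2.4), np.float64(1.1), np.float64(2.3)])
```

View pics/tip2.png

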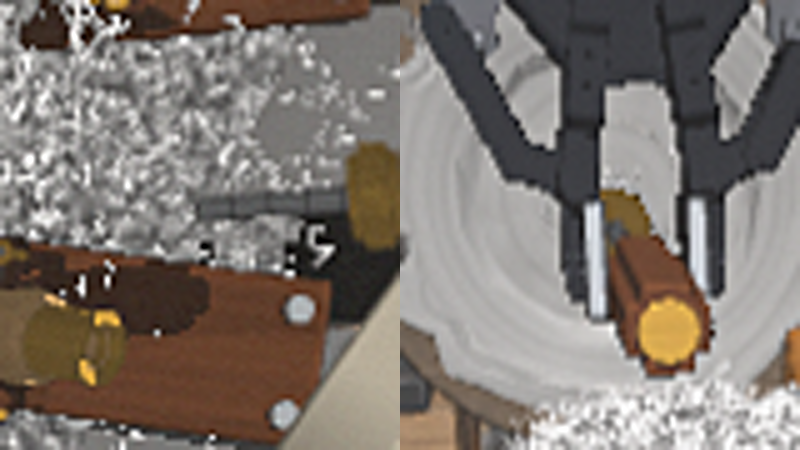

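Tip in the top view is at (245.4,271.4) against a predicted (246.6,270.5), about 2 mm off. In the side view the butt is at (295.6,179) and the collar at about (287,157).

Run:
```python
from h import *
s=readout.observe();T=np.array(s['tool_rot']);P=np.array(s['position'])
for x in (-.072,.119): print(x,proj('side',P+T@[x,0,.008]).round(1),proj('top',P+T@[x,0,.008]).round(1))
m=np.load('m2.npy',allow_pickle=True).item()
c=lambda x,y:(x/3.3+140,y/3.3+165)
az=lambda a,b:np.degrees(np.arctan2((b-a)[1],(b-a)[0])).round(2)
a,b=plane('top',c(436,137),.018),plane('top',c(442,204),.018);print('screws top',a,b,az(b,a)-90)
a2,b2=plane('wrist',(445,64),.018,m),plane('wrist',(406,64),.018,m);print('screws wrist',a2,b2,az(b2,a2)-90)
# plank edges, lower and upper long sides in top
for p,q in [((70,249),(460,222)),((58,152),(130,146)),((58,152),(457,120))]: print('edge',az(plane('top',c(*p),.016),plane('top',c(*q),.016)))
# mask plank-end + handle silhouette: strap wing nuts
w=[plane('top',c(285,106),.1),plane('top',c(292,211),.1)]; print('wing',az(w[1],w[0])-90)
```

```text
-0.072 [295.8 179.2] [421.1 255.1]
0.119 [284.8 157.7] [282.3 267.4]
screws top [ 0.62760967 -0.07563398  0.018     ] [ 0.58842841 -0.0788111   0.018     ] -85.36
screws wrist [ 0.63097686 -0.07378654  0.018     ] [ 0.58943884 -0.07750766  0.018     ] -84.88
edge -87.0
edge -86.34
edge -86.45
wing -86.07
```

```bash
cat >> h.py <<'E'
M=np.array([.6087,-.0638,.141]); TT=np.array([.169,-.001,.008])
def ins(az=94.,el=30.):
    a,e=np.radians([az,el]); d=np.array([np.cos(a)*np.cos(e),np.sin(a)*np.cos(e),-np.sin(e)])
    y=np.array([np.sin(a),-np.cos(a),0]); return np.column_stack([d,y,np.cross(d,y)])
E
python3 - <<'E'
from h import *
R=ins();print(R.round(3)); P=M-R[:,0]*.05-R@TT; s=readout.observe()
print(P,goto(P,R), 'world shift',P-s['position'])
E
```

```text
[[-0.06   0.998  0.035]
 [ 0.864  0.07  -0.499]
 [-0.5    0.    -0.866]]
[ 0.62264852 -0.24893755  0.2574282 ] (array([-26.8, 112.2,  38. ]), array([ 1.e-02, -3.e+01,  6.e-02])) world shift [ 0.11382726 -0.01877348 -0.03803738]
```

Call:
arm_command(rows="1 -9 37 13 0 0 0;1 -9 37 12 0 0 0;1 -9 38 13 0 0 0;1 0 0 0 0 -6 0;1 0 0 0 0 -6 0")

```text
time_s: 7.6
position: [0.6242, -0.2504, 0.2525]
tool_rot: [[-0.07, 0.997, 0.01], [0.975, 0.071, -0.209], [-0.209, -0.005, -0.978]]
ft_force: [-0.9, 1.2, -1.8]
grip_width: 0.0242
```

Call:
arm_command(rows="1 0 0 0 0 -6 0;1 0 0 0 0 -6 0;1 0 0 0 0 -6 0;1 0 0 0 0 0 0;1 0 0 0 0 0 0")

```text
time_s: 8.02
position: [0.6226, -0.2479, 0.2569]
tool_rot: [[-0.064, 0.997, 0.036], [0.865, 0.074, -0.496], [-0.497, -0.0, -0.868]]
ft_force: [0.6, -0.7, -2.9]
grip_width: 0.0246
```

Run:
```python
from h import *
R=ins();s=readout.observe();T=np.array(s['tool_rot'])
print(s['q'],s['ft_force'],goto(M-R[:,0]*.05-R@TT,R))
tip=s['position']+T@TT
out=[]
for n in ['top','side','wrist']:
    m=eyes.camera_model(n); im=eyes.get_image(n)[:,:,::-1]; cv2.imwrite(f'pics/{n}3.png',im)
    a=proj(n,tip,m);b=proj(n,M,m); print(n,'tip',a.round(1),'mouth',b.round(1))
    o=np.clip(((a+b)/2-[32,48]).astype(int),0,[576,384]); print(o)
    out.append(cv2.resize(im[o[1]:o[1]+96,o[0]:o[0]+66],None,fx=4,fy=4,interpolation=cv2.INTER_CUBIC))
cv2.imwrite('pics/c3.png',np.hstack(out))
```

```text
[-22.63697939  30.58600963  63.35497038 -27.54310174  73.5467016
 -21.86759953] [ 0.61824591 -0.67799007 -2.88275737] (array([-1.2, -0.1,  0.1]), array([ 0.09, -0.21,  0.21]))
top tip [282.9 202. ] mouth [258.9 206.3]
[238 156]
side tip [343.4 216.5] mouth [339.5 222.1]
[309 171]
wrist tip [ 315.1 -159.6] mouth [ 317.2 -290.1]
[284   0]
```

View pics/c3.png

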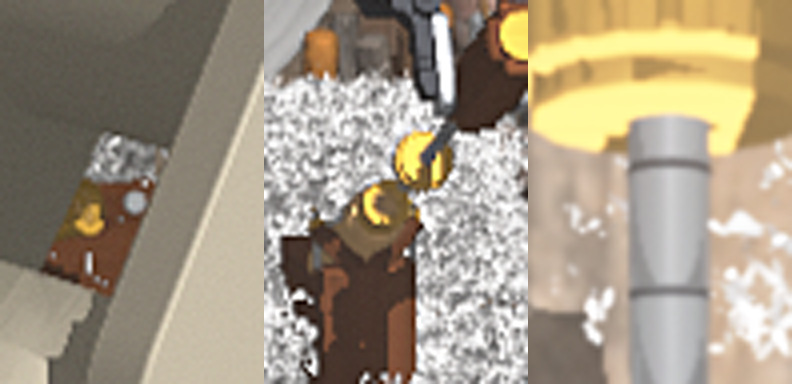

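The crop shows the mouth at side (339,221.8), as predicted. The collar, at about (349.2,211), hides the tip, and the top view is blocked by the arm. I'll check the collar prediction, then advance while watching the force.

Run:
```python
from h import *
s=readout.observe();T=np.array(s['tool_rot'])
im=cv2.imread('pics/side3.png')
hsv=cv2.cvtColor(im,cv2.COLOR_BGR2HSV); mk=cv2.inRange(hsv,(20,120,120),(32,255,255))
mk[:195]=0;mk[240:]=0;mk[:,:325]=0;mk[:,365:]=0
n,l,st,ce=cv2.connectedComponentsWithStats(mk)
for i in range(1,n):
    if st[i,4]>8: print(st[i],ce[i].round(1))
for x in (.112,.119,.126,.018,-.072): print(x,proj('side',s['position']+T@[x,-.0005,.008]).round(1))
# px sensitivity
e=s['position']+T@[.119,0,.008]; print([(proj('side',e+T[:,i]*.01)-proj('side',e)).round(1).tolist() for i in range(3)])
```

```text
[342 204   9  12  59] [345.6 208.7]
[351 210   2   6  10] [351.6 212.9]
[334 218   4   9  18] [335.3 221.6]
0.112 [349.5 209.6]
0.119 [348.8 210.5]
0.126 [348.1 211.4]
0.018 [360.4 195.8]
-0.072 [373.9 178.8]
[[-1.0, 1.3], [5.2, -0.3], [0.6, 5.2]]
```

Call:
arm_command(rows="1 15 0 0 0 -0.2 0.2;1 15 0 0 0 0 0;1 12 0 0 0 0 0;1 6 0 0 0 0 0;1 0 0 0 0 0 0")

```text
time_s: 8.58
position: [0.6196, -0.207, 0.2327]
tool_rot: [[-0.061, 0.997, 0.036], [0.863, 0.071, -0.501], [-0.502, 0.001, -0.865]]
ft_force: [-0.6, 0.2, -2.1]
grip_width: 0.0242
```

Call:
arm_command(rows="1 3 0 0 0 0 0;1 3 0 0 0 0 0;1 3 0 0 0 0 0;1 3 0 0 0 0 0;1 0 0 0 0 0 0")

```text
time_s: 9.0
position: [0.6189, -0.1968, 0.227]
tool_rot: [[-0.06, 0.998, 0.037], [0.862, 0.071, -0.501], [-0.503, 0.002, -0.864]]
ft_force: [-0.8, 0.7, -1.6]
grip_width: 0.0244
```

```bash
cat > st.py <<'E'
from h import *
R=ins();s=readout.observe();T=np.array(s['tool_rot'])
print('tip rel mouth (tool axes mm)',(R.T@(s['position']+T@TT-M)*1e3).round(1),'F tool',(T.T@np.array(s['ft_force'])).round(1),'tq',(T.T@np.array(s['wrist_torque'])).round(2),'ori',goto(M,R)[1],s['time_s'],s['grip_width'])
E
python3 st.py
```

```text
tip rel mouth (tool axes mm) [10.4 -0.   0.8] F tool [ 1.5 -0.8  1. ] tq [0.06 0.61 0.02] ori [ 0.11  0.18 -0.01] 9.0 0.02441062465665879
```

Call:
arm_command(rows="1 3 0 0 0 0 0;1 3 0 0 0 0 0;1 3 0 0 0 0 0;1 3 0 0 0 0 0;1 0 0 0 0 0 0")

```text
time_s: 9.42
position: [0.6182, -0.1862, 0.2207]
tool_rot: [[-0.061, 0.997, 0.037], [0.862, 0.071, -0.501], [-0.503, 0.001, -0.865]]
ft_force: [-0.2, 0.5, -2.2]
grip_width: 0.0246
```

```bash
python3 st.py
```

```text
tip rel mouth (tool axes mm) [22.8 -0.1  0.9] F tool [ 1.5 -0.2  1.6] tq [ 0.04  0.64 -0.02] ori [0.1  0.17 0.02] 9.4167 0.02457542735912976
```

Call:
arm_command(rows="1 4 0 0 0 0 0;1 4 0 0 0 0 0;1 4 0 0 0 0 0;1 4 0 0 0 0 0;1 0 0 0 0 0 0")

```text
time_s: 9.83
position: [0.6172, -0.1724, 0.2126]
tool_rot: [[-0.061, 0.997, 0.037], [0.862, 0.071, -0.501], [-0.503, 0.001, -0.864]]
ft_force: [-1.2, 0.8, -2.7]
grip_width: 0.0244
```

Call:
arm_command(rows="1 4 0 0 0 0 0;1 4 0 0 0 0 0;1 4 0 0 0 0 0;1 4 0 0 0 0 0;1 0 0 0 0 0 0")

```text
time_s: 10.25
position: [0.6163, -0.1587, 0.2047]
tool_rot: [[-0.06, 0.997, 0.037], [0.862, 0.071, -0.501], [-0.503, 0.002, -0.864]]
ft_force: [-0.8, -1.8, -0.5]
grip_width: 0.0242
```

```bash
python3 st.py
```

```text
tip rel mouth (tool axes mm) [54.7 -0.   1. ] F tool [-1.2 -0.9  1.3] tq [ 0.08  0.22 -0.15] ori [0.11 0.18 0.01] 10.25 0.02420200658304543
```

Call:
arm_command(rows="1 4 0 0 0 0 0;1 4 0 0 0 0 0;1 4 0 0 0 0 0;1 4 0 0 0 0 0;1 0 0 0 0 0 0")

```text
time_s: 10.67
position: [0.6153, -0.1446, 0.1964]
tool_rot: [[-0.061, 0.997, 0.037], [0.863, 0.071, -0.501], [-0.502, 0.001, -0.865]]
ft_force: [-0.5, -0.5, 0.2]
grip_width: 0.0243
```

Call:
arm_command(rows="1 4 0 0 0 0 0;1 4 0 0 0 0 0;1 4 0 0 0 0 0;1 2 0 0 0 0 0;1 0 0 0 0 0 0")

```text
time_s: 11.08
position: [0.6144, -0.1327, 0.1895]
tool_rot: [[-0.061, 0.997, 0.037], [0.863, 0.071, -0.501], [-0.502, 0.001, -0.865]]
ft_force: [-0.1, -1.8, -0.6]
grip_width: 0.0246
```

```bash
python3 st.py
```

```text
tip rel mouth (tool axes mm) [84.8 -0.1  1. ] F tool [-1.2 -0.2  1.5] tq [ 0.19  0.33 -0.25] ori [0.09 0.15 0.02] 11.0833 0.02458048682583355
```

Call:
arm_command(rows="1 1.5 0 0 0 0 0;1 1.5 0 0 0 0 0;1 1 0 0 0 0 0;1 0 0 0 0 0 0")

```text
time_s: 11.42
position: [0.6142, -0.1299, 0.1879]
tool_rot: [[-0.06, 0.998, 0.037], [0.862, 0.07, -0.502], [-0.503, 0.002, -0.864]]
ft_force: [-0.9, -4.5, 0.7]
grip_width: 0.0246
```

Call:
arm_command(rows="1 1 0 0 0 0 0;1 1 0 0 0 0 0;1 0 0 0 0 0 0;1 0 0 0 0 0 0")

```text
time_s: 11.75
position: [0.6143, -0.1293, 0.1879]
tool_rot: [[-0.059, 0.998, 0.037], [0.861, 0.07, -0.504], [-0.505, 0.002, -0.863]]
ft_force: [-1.7, -9.2, 4.9]
grip_width: 0.0247
```

```bash
python3 st.py
```

```text
tip rel mouth (tool axes mm) [88.6  0.1  1.2] F tool [-10.3  -2.3   0.3] tq [ 0.42 -0.98 -0.46] ori [ 0.12  0.34 -0.05] 11.75 0.024707190632900007
```

Call:
arm_command(rows="1 1 0 0 0 0 0;1 1 0 0 0 0 0;1 0 0 0 0 0 0;1 0 0 0 0 0 0;1 0 0 0 0 0 0")

```text
time_s: 12.17
position: [0.6144, -0.129, 0.1881]
tool_rot: [[-0.058, 0.998, 0.038], [0.86, 0.07, -0.506], [-0.508, 0.003, -0.862]]
ft_force: [-2.8, -14.0, 9.8]
grip_width: 0.024
```

```bash
python3 st.py
python3 - <<'E'
from h import *
im=eyes.get_image('side')[:,:,::-1]; cv2.imwrite('pics/s4.png',im); w=eyes.get_image('wrist')[:,:,::-1]
m=eyes.camera_model('wrist'); np.save('m4.npy',m,allow_pickle=True); cv2.imwrite('pics/w4.png',w)
a=cv2.resize(w[0:320,160:480],(560,560)); b=cv2.resize(im[185:265,310:345],None,fx=7,fy=7,interpolation=cv2.INTER_CUBIC)
cv2.imwrite('pics/c4.png',np.hstack([a,b[:560,:240]]))
E
```

```text
tip rel mouth (tool axes mm) [88.7  0.4  1.4] F tool [-16.9  -3.7  -1.5] tq [ 0.58 -2.14 -0.69] ori [ 0.16  0.51 -0.1 ] 12.1667 0.023990351651223405
```

View pics/c4.png

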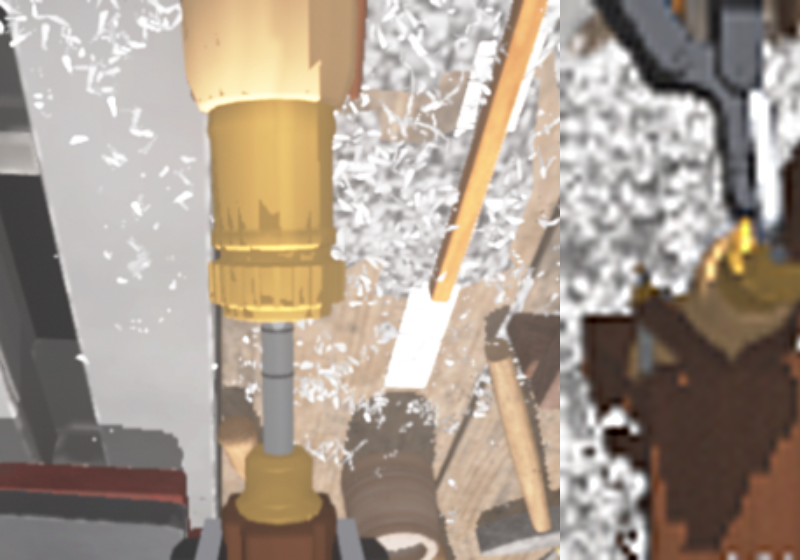

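The crop shows the collar tight against the brass ferrule with the rod down the hole. The collar's rear rim is at crop (278,320), and the gauge's own grip starts at about (275,500). I'll check the reading from the geometry.

Run:
```python
from h import *
m=np.load('m4.npy',allow_pickle=True).item();s=readout.observe();T=np.array(s['tool_rot']);p=np.array(s['position'])
def tx(uv,z):
    o,v=ray('wrist',uv,m);o=T.T@(o-p);v=T.T@v; return (o+v*(z-o[2])/v[2])*1e3
c=lambda x,y:(160+x/1.75,y/1.75)
for n,uv,z in [('collar rear',c(272,320),-.006),('collar front seam',c(272,255),-.006),('ferrule end',c(278,452),.003),('grip front',c(278,522),-.0055),('handle rim?',c(272,245),-.005)]: print(n,tx(c(0,0) if 0 else uv,z).round(1))
```

```text
collar rear [64.2 -1.2 -6. ]
collar front seam [76.6 -1.2 -6. ]
ferrule end [33.1 -0.   3. ]
grip front [19.9 -0.  -5.5]
handle rim? [78.4 -1.2 -5. ]
```

The exposed rod is 44.3 mm, so the reading is about 91.7 mm, which agrees. Withdrawing along the axis.

Call:
arm_command(rows="1 -2 0 0 0 0 0;1 -3 0 0 0 0 0;1 -5 0 0 0 0 0;1 -8 0 0 0 0 0;1 -10 0 0 0 0 0")

```text
time_s: 12.68
position: [0.6157, -0.1505, 0.1997]
tool_rot: [[-0.061, 0.997, 0.036], [0.863, 0.071, -0.501], [-0.502, 0.001, -0.865]]
ft_force: [-0.8, 0.8, -1.9]
grip_width: 0.0247
```

Call:
arm_command(rows="1 -10 0 0 0 0 0;1 -10 0 0 0 0 0;1 -10 0 0 0 0 0;1 -10 0 0 0 0 0;1 -10 0 0 0 0 0")

```text
time_s: 13.1
position: [0.6189, -0.1949, 0.2259]
tool_rot: [[-0.059, 0.998, 0.037], [0.862, 0.07, -0.502], [-0.503, 0.002, -0.864]]
ft_force: [-0.6, 1.0, -1.7]
grip_width: 0.0245
```

Call:
arm_command(rows="1 -10 0 0 0 0 0;1 -10 0 0 0 0 0;1 -10 0 0 0 0 0;1 -10 0 0 0 0 0;1 -10 0 0 0 0 0")

```text
time_s: 13.52
position: [0.6218, -0.2378, 0.2508]
tool_rot: [[-0.06, 0.998, 0.037], [0.862, 0.07, -0.502], [-0.503, 0.002, -0.864]]
ft_force: [0.4, -0.5, -3.0]
grip_width: 0.0247
```

```bash
python3 st.py
```

```text
tip rel mouth (tool axes mm) [-37.1  -0.1   0.8] F tool [1.1 0.3 2.8] tq [0.04 0.48 0.04] ori [ 0.1   0.21 -0.02] 13.5167 0.02466079594574444
```

Call:
arm_command(rows="1 -10 0 -17 0 0 0;1 -10 0 -17 0 0 0;1 -10 0 -17 0 0 0;1 -10 0 -17 0 0 0;1 0 0 0 0 6 0")

```text
time_s: 13.93
position: [0.6222, -0.2358, 0.3332]
tool_rot: [[-0.065, 0.997, 0.036], [0.909, 0.074, -0.411], [-0.412, 0.006, -0.911]]
ft_force: [0.4, -0.5, -2.8]
grip_width: 0.0249
```

Call:
arm_command(rows="1 0 0 0 0 6 0;1 0 0 0 0 6 0;1 0 0 0 0 6 0;1 0 0 0 0 6 0;1 0 0 0 0 0 0")

```text
time_s: 14.35
position: [0.6213, -0.2405, 0.3288]
tool_rot: [[-0.067, 0.998, 0.002], [0.998, 0.067, -0.001], [-0.001, 0.002, -1.0]]
ft_force: [0.3, -0.7, -3.2]
grip_width: 0.0245
```

Call:
arm_command(rows="1 0 0 0 0 0 0;1 0 0 0 0 0 0;1 0 0 0 0 0 0;1 0 0 0 0 0 0;1 0 0 0 0 0 0")

```text
time_s: 14.77
position: [0.6217, -0.2364, 0.3295]
tool_rot: [[-0.072, 0.997, 0.002], [0.997, 0.072, -0.004], [-0.005, 0.002, -1.0]]
ft_force: [0.2, -1.2, -2.6]
grip_width: 0.0245
```

Run:
```python
from h import *
m=eyes.camera_model('wrist'); np.save('m5.npy',m,allow_pickle=True); w=eyes.get_image('wrist')[:,:,::-1]
s=eyes.get_image('side')[:,:,::-1]; st=readout.observe(); T=np.array(st['tool_rot']);a=proj('side',st['position']).astype(int)
print(a,st['qvel'],st['ft_force'])
cv2.imwrite('pics/w5.png',w)
t=eyes.get_image('top')[:,:,::-1]; b=proj('top',np.array(st['position'])+T@[.08,0,.008]).astype(int); print(b,[proj('top',np.array(st['position'])+T@[x,0,.008]).round(1) for x in (.018,.07,.169)])
k=cv2.resize(t[b[1]-40:b[1]+40,b[0]-70:b[0]+80],(400,213),interpolation=cv2.INTER_CUBIC)
k2=cv2.resize(s[a[1]-50:a[1]+50,a[0]-70:a[0]+80],(400,267),interpolation=cv2.INTER_CUBIC)
cv2.imwrite('pics/c5.png',np.hstack([cv2.resize(w[0:480,120:520],(400,480)),np.vstack([k,k2])]))
```

```text
[361 141] [-0.39664626  0.20292137 -0.0538919   0.16488076  0.142762   -0.0039091 ] [ 0.05972213  0.04519132 -2.42190171]
[314 178] [array([360.7, 174.4]), array([321.6, 177.8]), array([247.3, 184.4])]
```

View pics/c5.png

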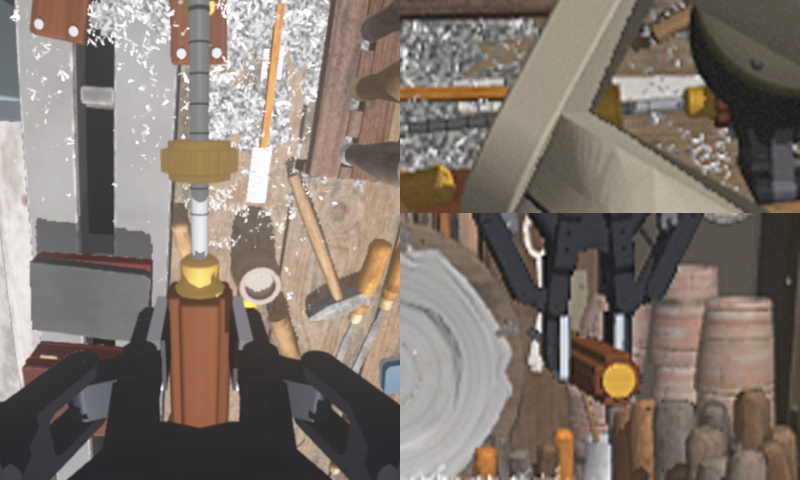

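The collar's rear rim is at wrist row 182 and the grip front at row 298, the same as when seated, so the collar hasn't shifted. The gauge is level, still and clear, so I'm handing in.

Run:
```python
from rig import env,readout
s=readout.observe();print(s['position'],s['grip_width']);env.close_job()
```

```text
[ 0.62165556 -0.23688081  0.32937255] 0.024345233196907536
the job is handed in; nothing more can be done
```

I measured the longer handle (the one farther from the robot): its tang hole reads about 92 mm deep. I then handed the job in with the gauge held up for reading; no verdict is reported.

- **Tip on the bottom:** the rod went in along the 30° axis, and the force rose to about 17 N with no further advance. The wrist picture showed the collar tight against the ferrule. The exposed rod gave a reading of about 91.7 mm.
- **Collar after withdrawal:** the collar rim and the front of the grip sat on the same picture rows as when seated, within about a pixel. So the collar did not shift as the rod came out.
- **Final pose:** the gauge is level to within about 1° by the tool pose, about 0.32 m above the bench, still, and held with 80 N.
- **Nearby tools:** the arm stayed well clear of the bradawl and the rule, and neither looked moved in the last pictures. I did not measure their positions.
- **One disagreement:** the tip depth worked out from the arm's position and my camera fix of the mouth was 88.7 mm at the bottom. That is about 3 mm short of the collar reading. I put it down to error in locating the mouth and the tip along the axis, since the collar was visibly against the rim.

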